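# Break the stiff pinion knob of a board holder loose and nip the circuit board

## Robot

A 6-joint arm with a two-finger parallel gripper is mounted at the origin on the work surface. World frame = base frame: x ahead of the robot, y to its left, z up, the work surface at z = 0. Lengths are in m, angles in rad, forces in N, time in s.
With the tool pointing down it reaches from about 0.375 to 0.975 m from the base axis. Payload 3.8 kg.
Tool frame: the origin (TCP) lies on the centre line of the jaws, within the pads' length; the fingertips stand 22 mm ahead of it and the grasp point (between the pads) lies 3 mm ahead of it; z points along the fingers, x is the direction in which the jaws open and shut, and the axes are right-handed (so a half turn about z gives the same grasp; the last joint's range is limited). The gripper opens to 85 mm and grips with 20 to 120 N. Pads are 22 mm wide; open, the fingers measure 114 mm over their backs; the gripper's body (76 mm by 85 mm) begins 54 mm behind the grasp point. The pads swing forward as they close: fully open they stand 13 mm farther back than shut.
Start: joints at [1.07, 0.264, 1.604, -0, 1.274, -0.037], TCP at [0.302, 0.604, 0.253] pointing down, gripper open.
Joint ranges: [-2.63, 2.63], [-0.94, 2.18], [0.31, 2.57], [-1.31, 4.45], [0, 2.66], [-2.55, 2.55]. Speed limits (rad/s): [2.57, 2.57, 3.14, 3.14, 3.14, 3.14].

## Interface

Orientations are given as a rotation vector (axis times angle).
In Python, from workcell import bot, viewer gives the robot as it stands.
- The arm moves only by the tool move_arm, never from a script. Its argument "series" is text: rows parted by semicolons, each of 7 numbers parted by spaces: the turn, a rotation vector about the tool's x, y, z scaled (see below), then the shift along the tool's x, y, z scaled (see below), then the opening, from -1 (shut) to 1 (fully open). A call has exactly 8 rows; each row is the pose to reach, as a shift and turn from the pose commanded when the call began, along the tool's axes at that moment; what a row does not reach only later rows make up. The controller multiplies each number of a shift by 100 mm and each number of a turn by 120 degrees. A row lasts 1/10 s, in which the tool goes at most 50 mm and 8.59 degrees, less where a joint would pass 70% of its speed; a pose out of reach is approached as far as the arm can. A call with a number of a shift or a turn outside -1 to 1 is refused whole. A call with a gripper value outside its range is refused whole. The fingers move at their own pace and stop on an object; "squeeze" is the grip in N (left out, the last holds). Time passes only in rows, so rows that repeat a pose let the fingers close, or fill a call up. It gives the time, the measured TCP pose, the force and the opening at its end, in the units of the state.
- bot.read_state(): the state, without advancing time (a new reading comes with each control period).
- viewer.read_camera(name): name is "side" or "top"; returns a dict with "pixels" (480x640x3 uint8, red, green, blue), "K" (3x3 intrinsics, pixels), "world_to_cam" (4x4, takes a point from world to camera coordinates). Camera axes: x right, y up, looking along -z (the intrinsics and any distortion apply to the point x, -y, -z); pixel columns grow to the right and rows downward; lengths in m; the calibration is good to about 2 mm. A picture is of the moment at which its call begins. There is no depth.
- bot.finish_job(): hands the job in, once; it reports no verdict.
The state is a dict: "time": time; "q": joint angles; "joint_vel": joint speeds; "joint_torque": joint torques, N m; "tool_pos": TCP position; "tcp_rot": TCP orientation; "wrist_force": force on the tool from outside, world axes, zero at the start; "torque": the same for the moment, N m; "width": opening from 0.0 (shut) to 1.0 (fully open).
Only numpy, scipy, OpenCV 4.12 (cv2) and the standard library are available. Lean on these libraries where they do the work, as an engineer would, in place of code of your own. Each camera call takes 0.05 s, during which the arm holds its last target.

## Task

The sliding jaw of the board holder is parked wide open and its knob has gone stiff: break the knob loose with a short firm twist clockwise (seen from above), then turn it on freely to run the jaw in. Feel for the circuit board and stop as soon as the jaw has pushed it up to the back stop and holds it lightly nipped, flat and square, without squeezing it hard. Let go so that the board stays clamped, and leave the other things on the bench alone.

Things in the scene. Friction and masses are not known exactly. Their poses are not given: they have to be found in the camera images.
- holder: Board holder, fixed: steel base plate 120 mm (x) by 240 mm (y), its top 10 mm over the mat. Origin on the mat (3 mm over the table) near its middle; +y runs from the back stop past the board and the sliding jaw to the knob, z up. Two plastic rests, tops 20 mm up, carry the board. The knob stands on a dark housing 64 mm square, 38 mm high; nothing else on it is higher
- stop_face (a point): Middle of the face of the back stop: upright steel plate 66 mm wide, 10 to 32 mm over the mat, fixed where it was last set; the face looks to holder +y; this point is 21.5 mm over the mat (mid thickness of the resting board); axes as the holder's
- jaw: Sliding jaw: foot plate 100 by 20 mm with an upright plate 66 mm wide, 10 to 32 mm over the mat; moves only along holder y, 15 mm to -y for each rad (57 degrees) that the knob is turned clockwise, and only with the knob (rack and pinion). Origin at mat level below the middle of its face, at holder y = +30 mm when parked, as at the start; axes as the holder's
- jaw_face (a point): Middle of the sliding jaw's face, 21.5 mm over the mat; it looks to holder -y, to the board, and starts 17 to 36 mm from where it will nip the board against the stop
- knob_grip (a point): Grip point of the pinion knob on its vertical axis, at holder y = +85 mm, 57 mm over the mat: round, black, fluted, 36 mm across, 20 mm tall (46 to 66 mm over the mat). Does not move sideways. Clockwise from above closes the jaw. About 0.5 N m breaks it loose; the load is gone after 0.6 rad, then it turns at under 0.1 N m. 10 N of jaw force adds 0.15 N m. Let go, it stays, with 3 N or more of nip left
- board: Green circuit board with a tin shield can, 60 mm (x) by 66 mm (y) by 3 mm, about 90 g, loose and flat on the two rests, 1 to 5 mm off the stop and a little askew. Origin: middle of its underside, z up, y roughly as the holder's; parts reach 11 mm over it. Its 60 mm edges (y = -33 and +33 mm) go to stop and jaw: the jaw pushes it to the stop and squares it. Over 25 N would harm it
- board_edge (a point): Middle of the board's edge that goes to the stop: board y = -33 mm, mid thickness; axes as the board's
- heatsink: Small finned aluminium heat sink, 16 mm square, 11 mm tall, loose on the base plate's -x side; to be left alone. Origin under its middle
- tweezers: Dark steel tweezers, 140 mm long, on the mat near the holder's -x side; to be left alone
- spare_board: Blue board, 50 by 40 mm, on the mat near the holder's +x side; to be left alone
- driver: Small screwdriver, 140 mm long, on the mat; to be left alone
- flux_pot: White pot with black lid, 42 mm across, 32 mm tall, on the mat; to be left alone
- solder_spool: Upright metal-grey spool, 54 mm across, 46 mm tall, on the mat; to be left alone
- parts_tray: Grey divided tray, 85 by 60 by 16 mm, on the mat; to be left alone
Things that resemble listed ones, but are neither listed nor needed, are in the scene too. Leave any red look-alike of the board alone.

How it is judged:
By the outcome, as a careful person would: the job done as asked, in the order asked, and still so for the second after the job is handed in, with the robot touching nothing.
It also fails if it takes over 53 s, if anything falls off the work surface, if the arm or the gripper's body presses on something with over 40 N, if the wrist force passes 120 N, or if a joint passes its speed limit or range.

## Working session

There is one attempt and no reset: what is moved stays moved. The work goes in short steps, Python scripts to look and compute and a tool call to move; the robot and the scene stay as the last step left them, time stands still between calls to the robot, and variables do not carry over. Pictures are saved under pics/ and viewed, and the job is handed in when it is done.

Besides the shell and the picture viewer there is one more tool, called after ">>>" as a command line: name --argument value ..., lists and objects as JSON in quotes. move_arm: Moves the arm, as the interface text tells. Its arguments: {"type":"object","properties":{"series":{"type":"string"},"squeeze":{"type":"number"}},"required":["series"]}

```bash
ls; mkdir -p pics
python3 - <<'E'
from workcell import bot, viewer
import cv2
print(bot.read_state())
for n in("side","top"):
    r=viewer.read_camera(n);cv2.imwrite(f"pics/{n}0.png",r["pixels"][:,:,::-1]);print(n,r["K"],r["world_to_cam"],[k for k in r])
E
```

```text
pics
{'time': 0.0, 'q': array([ 1.07012196e+00,  2.64804992e-01,  1.60536290e+00, -7.48573803e-06,
        1.27368606e+00, -3.69320110e-02]), 'joint_vel': array([ 0.00092372, -0.00033714, -0.00256922,  0.00022283, -0.00161272,
        0.00094306]), 'joint_torque': array([-1.28082531e-03, -5.15128005e+01, -3.67308497e+01, -3.42205085e-04,
        1.31091071e-02, -2.94793028e-05]), 'tool_pos': array([0.30162672, 0.60310843, 0.25193302]), 'tcp_rot': array([ 2.67151805,  1.65091812, -0.00308187]), 'wrist_force': array([ 1.17874214, -0.53194017, -0.02453132]), 'torque': array([ 0.02299869, -0.01457978, -0.02389007]), 'width': 1.0060624924653978}
side [[539.10186946   0.         305.82099702]
 [  0.         539.10186946 246.18150141]
 [  0.           0.           1.        ]] [[ 0.94641872 -0.32222526  0.02150538 -0.54818988]
 [ 0.18070224  0.58358435  0.79169186 -0.16734121]
 [-0.26765332 -0.74538593  0.61054199 -1.19516401]
 [ 0.          0.          0.          1.        ]] ['pixels', 'K', 'world_to_cam']
top [[622.22504896   0.         315.55857275]
 [  0.         622.22504896 229.11108401]
 [  0.           0.           1.        ]] [[ 0.02347662 -0.99939111 -0.02581188  0.00280844]
 [ 0.99213404  0.02011506  0.12355336 -0.56833891]
 [-0.12295892 -0.02850946  0.99200217 -1.26214034]
 [ 0.          0.          0.          1.        ]] ['pixels', 'K', 'world_to_cam']
```

View pics/side0.png

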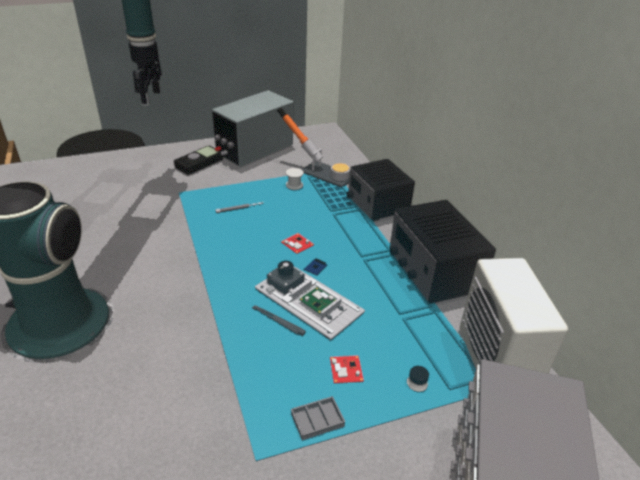

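View pics/top0.png

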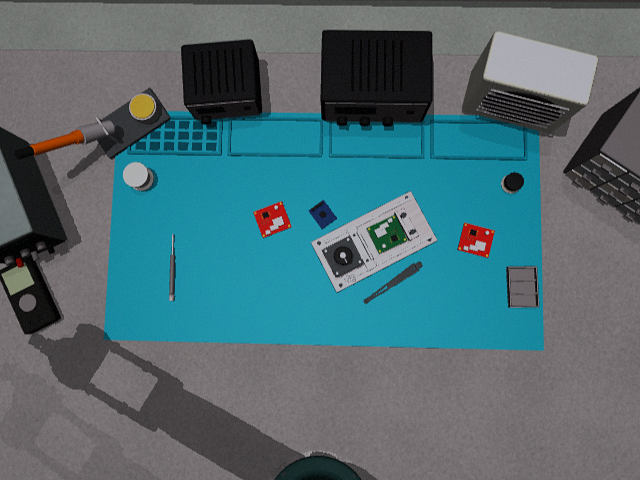

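The side view shows the holder at about (308,300) with the knob at (286,268). The top view has the knob at (343,257), the board at (387,233) and the back stop to the right at about (407,223). I'll zoom in next.

```bash
cat > h.py <<'E'
import numpy as np, cv2
from workcell import bot, viewer
def pix(r,P):
    P=np.atleast_2d(P);c=(r["world_to_cam"][:3,:3]@P.T).T+r["world_to_cam"][:3,3]
    p=np.c_[c[:,0],-c[:,1],-c[:,2]]@r["K"].T
    return p[:,:2]/p[:,2:]
def ray(r,u,v,z):
    R=r["world_to_cam"][:3,:3];t=r["world_to_cam"][:3,3]
    d=np.linalg.inv(r["K"])@[u,v,1];d=R.T@[d[0],-d[1],-d[2]];o=-R.T@t
    return o+d*(z-o[2])/d[2]
def tri(rs,uvs):
    A=[];b=[]
    for r,(u,v) in zip(rs,uvs):
        R=r["world_to_cam"][:3,:3];t=r["world_to_cam"][:3,3]
        d=np.linalg.inv(r["K"])@[u,v,1];d=R.T@[d[0],-d[1],-d[2]];d/=np.linalg.norm(d);o=-R.T@t
        M=np.eye(3)-np.outer(d,d);A.append(M);b.append(M@o)
    return np.linalg.lstsq(np.vstack(A),np.hstack(b),rcond=None)[0]
def crop(r,x0,y0,w,h,s,fn):
    cv2.imwrite(fn,cv2.resize(r["pixels"][y0:y0+h,x0:x0+w,::-1],None,fx=s,fy=s,interpolation=cv2.INTER_CUBIC))
E
python3 - <<'E'
from h import *
r=viewer.read_camera("top");crop(r,300,180,150,120,5,"pics/t1.png")
s=viewer.read_camera("side");crop(s,245,250,130,95,6,"pics/s1.png")
np.save("/tmp/r.npy",[r,s],allow_pickle=True)
E
```

```text
(no output)
```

View pics/t1.png

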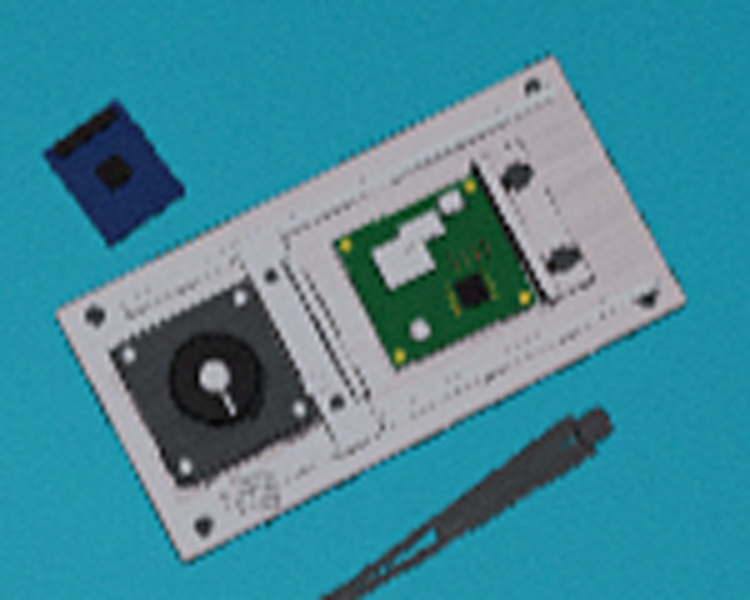

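View pics/s1.png

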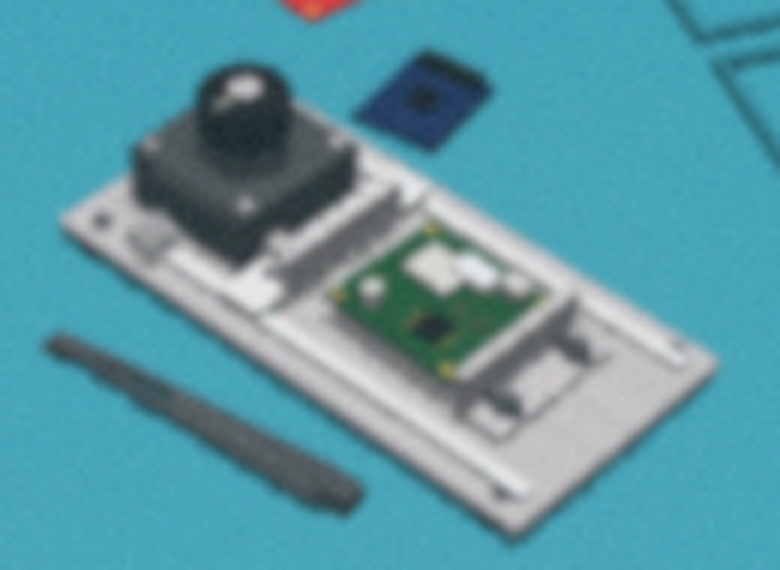

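Run:
```python
from h import *
r,s=np.load("/tmp/r.npy",allow_pickle=True)
f=lambda x,y:(300+(x+.5)/5-.5,180+(y+.5)/5-.5)
C=[ray(r,*f(*p),.013)[:2] for p in [(57,312),(553,57),(686,300),(186,562)]]
print(np.round(C,4),[np.linalg.norm(C[i]-C[(i+1)%4]) for i in range(4)])
c=np.mean(C,0);y=(C[0]+C[3]-C[1]-C[2]);y/=np.linalg.norm(y);x=np.array([y[1],-y[0]])
print("centre",c,"y",y,"yaw",np.degrees(np.arctan2(x[1],x[0])),"knob pred",c+.085*y)
k=ray(r,*f(214,378),.069);print("knob top",k, (k[:2]-c)@x,(k[:2]-c)@y)
g=lambda x,y:(245+(x+.5)/6-.5,250+(y+.5)/6-.5)
ks=ray(s,*g(243,88),.069);print("side",ks,"tri",tri([r,s],[f(214,378),g(243,88)]))
for n,p,z in [("jawT",(283,262),.035),("jawB",(358,403),.035),("stopT",(475,165),.035),("stopB",(548,300),.035),("b1",(342,240),.026),("b2",(472,180),.026),("b3",(535,305),.026),("b4",(398,368),.026),("hs",(255,488),.022)]:
    q=ray(r,*f(*p),z)[:2]-c;print(n,q@x,q@y)
for n,p in [("sq",(712,365)),("l",(65,220)),("b",(512,540))]:
    q=ray(s,*g(*p),.013)[:2]-c;print("side",n,q@x,q@y)
q=bot.read_state();print(q["tool_pos"],q["tcp_rot"],q["time"])
from scipy.spatial.transform import Rotation as R
print(R.from_rotvec(q["tcp_rot"]).as_matrix().round(4))
```

```text
[[ 0.5432  0.0249]
 [ 0.6567 -0.1837]
 [ 0.5538 -0.24  ]
 [ 0.4392 -0.0317]] [np.float64(0.23748754434570357), np.float64(0.11730535707480695), np.float64(0.23778373252651602), np.float64(0.11842582459543816)]
centre [ 0.54824661 -0.10763739] y [-0.48001271  0.87726154] yaw 28.68623188203975 knob pred [ 0.50744553 -0.03307015]
knob top [ 0.51202855 -0.0411355   0.069     ] 0.00014903892406419993 0.07572467592399315
side [ 0.51333464 -0.03828058  0.069     ] tri [ 0.51212733 -0.0411672   0.07152891]
jawT 0.03199653965909353 0.02600007075941353
jawB -0.03426805163167092 0.025922095453387667
stopT 0.03109053417110622 -0.06393717369074357
stopB -0.032736643472921476 -0.06391181376342492
b1 0.029592534522530106 -0.001053616394775001
b2 0.026847783047572384 -0.06125402716724928
b3 -0.031746951363342005 -0.05955839252915164
b4 -0.028704757388254388 0.0034830995411426996
hs -0.04537713734661901 0.07939927499449181
side sq 0.05654637598780934 -0.11763893277059947
side l -0.05667204462977846 0.11839558547910971
side b -0.06335184654549351 -0.12034197287827633
[0.30174359 0.60330336 0.25239523] [ 2.67191146e+00  1.65100268e+00 -2.06443557e-03] 0.2
[[ 4.474e-01  8.943e-01 -7.000e-04]
 [ 8.943e-01 -4.474e-01 -1.300e-03]
 [-1.500e-03 -1.000e-04 -1.000e+00]]
```

Run:
```python
from h import *
r,s=np.load("/tmp/r.npy",allow_pickle=True)
f=lambda x,y:(300+(x+.5)/5-.5,180+(y+.5)/5-.5)
g=lambda x,y:(245+(x+.5)/6-.5,250+(y+.5)/6-.5)
H=[ray(r,*f(*p),.041)[:2] for p in [(110,350),(248,277),(317,410),(180,487)]]
print(np.mean(H,0),[np.linalg.norm(H[i]-H[(i+1)%4]) for i in range(4)])
H=[ray(s,*g(*p),.041)[:2] for p in [(133,148),(245,75),(357,150),(240,225)]]
print(np.mean(H,0),[np.linalg.norm(H[i]-H[(i+1)%4]) for i in range(4)])
for K in ([.512,-.040],[.5125,-.0395]):
  K=np.array(K);t=np.linspace(0,6.28,24)
  for n,im,F in (("t",r,0),("s",s,0)):
    a=cv2.resize(im["pixels"][:,:,::-1].copy(),None,fx=5,fy=5,interpolation=cv2.INTER_CUBIC)
    for z in (.049,.069):
      P=pix(im,np.c_[K[0]+.018*np.cos(t),K[1]+.018*np.sin(t),0*t+z])
      cv2.polylines(a,[((P+.5)*5).astype(int)],True,(0,0,255))
    x,y=(P.mean(0)*5).astype(int);cv2.imwrite(f"pics/ov_{n}.png",cv2.resize(a[y-100:y+100,x-100:x+100],None,fx=2,fy=2))
a=np.hstack([cv2.imread("pics/ov_t.png"),cv2.imread("pics/ov_s.png")]);cv2.imwrite("pics/ov.png",a)
```

```text
[ 0.51319322 -0.04146993] [np.float64(0.06467412591229153), np.float64(0.06189458229498027), np.float64(0.06472177359281517), np.float64(0.06342664939117419)]
[ 0.51255604 -0.04174183] [np.float64(0.06316234747446971), np.float64(0.06439420795057399), np.float64(0.06362321977221204), np.float64(0.06205046156378406)]
```

View pics/ov.png

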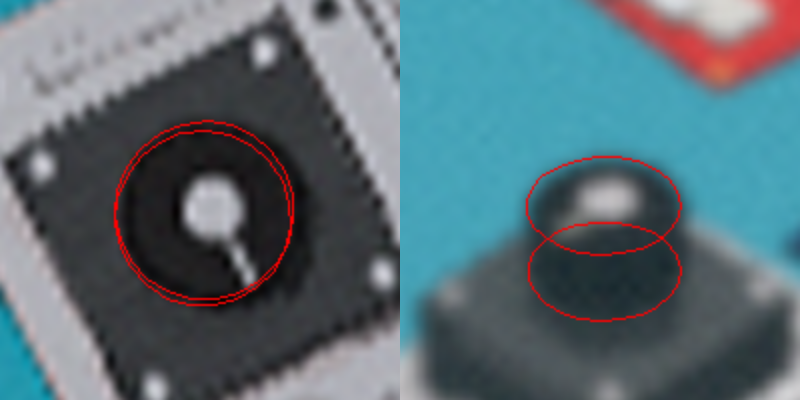

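>>> move_arm --series "0 0 0 -0.3 0.3 0 1;0 0 0 -0.6 0.6 0 1;0 0 0 -0.95 0.95 0 1;0 0 0 -0.95 0.95 0 1;0 0 0 -0.95 0.95 0 1;0 0 0 -0.95 0.95 0 1;0 0 0 -0.95 0.95 0 1;0 0 0 -0.95 0.95 0 1" --squeeze 60

```text
time: 1.0
tool_pos: [0.344, 0.4773, 0.2532]
tcp_rot: [-2.671, -1.653, 0.0]
wrist_force: [-0.4, -0.2, 0.2]
width: 1.0
```

The overlay puts the knob about 1 px to the right of my estimate, so I'm taking it as (0.5125, -0.0412). The housing centre agrees.

>>> move_arm --series "0 0 0 -0.3 0.3 0 1;0 0 0 -0.6 0.6 0 1;0 0 0 -0.97 0.96 0 1;0 0 0 -0.97 0.96 0 1;0 0 0 -0.97 0.96 0 1;0 0 0 -0.97 0.96 0 1;0 0 0 -0.97 0.96 0 1;0 0 0 -0.97 0.96 0 1"

```text
time: 1.8
tool_pos: [0.3865, 0.3477, 0.2532]
tcp_rot: [-2.671, -1.654, 0.0]
wrist_force: [0.3, -0.2, -1.2]
width: 1.001
```

>>> move_arm --series "0 0 0 -0.3 0.3 0 1;0 0 0 -0.6 0.6 0 1;0 0 0 -0.97 0.96 0 1;0 0 0 -0.97 0.96 0 1;0 0 0 -0.97 0.96 0 1;0 0 0 -0.97 0.96 0 1;0 0 0 -0.97 0.96 0 1;0 0 0 -0.97 0.96 0 1"

```text
time: 2.6
tool_pos: [0.429, 0.2181, 0.2532]
tcp_rot: [-2.67, -1.654, 0.0]
wrist_force: [-0.2, 0.2, 0.1]
width: 0.999
```

>>> move_arm --series "0 0 0 -0.3 0.3 0 1;0 0 0 -0.6 0.6 0 1;0 0 0 -0.97 0.96 0 1;0 0 0 -0.97 0.96 0 1;0 0 0 -0.97 0.96 0 1;0 0 0 -0.97 0.96 0 1;0 0 0 -0.97 0.96 0 1;0 0 0 -0.97 0.96 0 1"

```text
time: 3.4
tool_pos: [0.4715, 0.0885, 0.2533]
tcp_rot: [-2.67, -1.654, -0.0]
wrist_force: [-0.3, -0.3, -0.8]
width: 0.998
```

>>> move_arm --series "0 0 0 -0.3 0.3 0.2 1;0 0 0 -0.6 0.6 0.5 1;0 0 0 -0.96 0.94 0.7 1;0 0 0 -0.96 0.94 0.8 1;0 0 0 -0.96 0.94 0.8 1;0 0 0 -0.96 0.94 0.8 1;0 0 0 -0.96 0.94 0.8 1;0 0 0 -0.96 0.94 0.8 1"

```text
time: 4.2
tool_pos: [0.5135, -0.0396, 0.1746]
tcp_rot: [2.67, 1.653, 0.003]
wrist_force: [1.1, 0.1, -0.6]
width: 0.998
```

Run:
```python
from h import *
from scipy.spatial.transform import Rotation as R
q=bot.read_state();print(q["time"],q["tool_pos"],q["q"],q["wrist_force"],q["torque"]);M=R.from_rotvec(q["tcp_rot"]).as_matrix();print(M.round(3))
print(M.T@(np.array([.5125,-.0412,.066])-q["tool_pos"])*10)
r=viewer.read_camera("top");crop(r,290,180,150,120,5,"pics/t2.png")
s=viewer.read_camera("side");crop(s,225,200,150,120,5,"pics/s2.png")
```

```text
4.2 [ 0.51353208 -0.03955617  0.17456342] [-1.25365841e-01  2.44852376e-02  2.02767272e+00  2.25917594e-04
  1.08728294e+00 -1.23444575e+00] [ 1.12257458  0.09348955 -0.55348242] [ 0.00321298 -0.00323874 -0.0466311 ]
[[ 0.446  0.895  0.002]
 [ 0.895 -0.446 -0.   ]
 [ 0.001  0.002 -1.   ]]
[-0.02029122 -0.00404839  1.08561053]
```

View pics/t2.png

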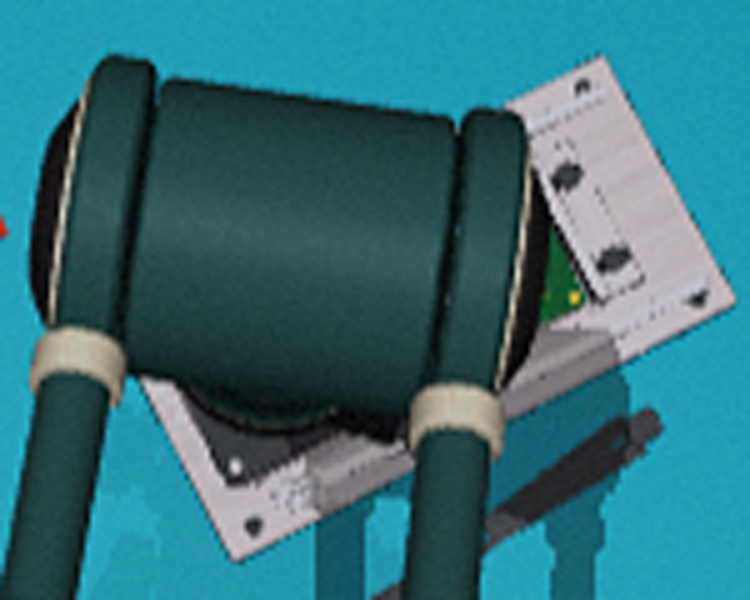

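View pics/s2.png

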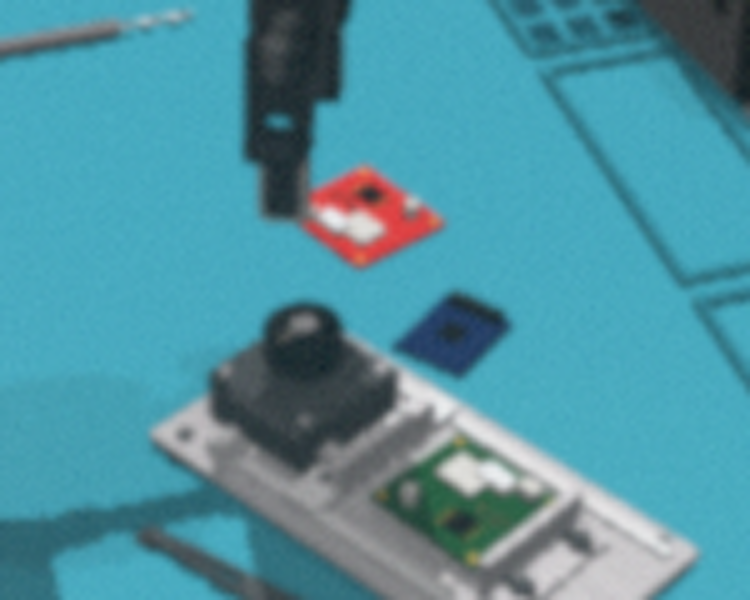

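Side view: the fingers at (285,190 crop) are above the knob at (303,330 crop), in line by kinematics. The top view is blocked by the arm. I'll descend now.

>>> move_arm --series "0 0 0 -0.02 0 0.2 1;0 0 0 -0.02 0 0.45 1;0 0 0 -0.02 0 0.65 1;0 0 0 -0.02 0 0.8 1;0 0 0 -0.02 0 0.8 1;0 0 0 -0.02 0 0.8 1;0 0 0 -0.02 0 0.8 1;0 0 0 -0.02 0 0.8 1"

```text
time: 5.1
tool_pos: [0.5131, -0.0426, 0.0946]
tcp_rot: [2.671, 1.651, 0.003]
wrist_force: [-0.5, -0.9, -0.9]
width: 0.997
```

Run:
```python
from h import *
from scipy.spatial.transform import Rotation as R
q=bot.read_state();print(q["time"],q["tool_pos"],q["wrist_force"],q["torque"]);M=R.from_rotvec(q["tcp_rot"]).as_matrix()
print(M.T@(np.array([.5125,-.0412,.066])-q["tool_pos"])*10)
s=viewer.read_camera("side");crop(s,225,200,130,120,5,"pics/s3.png")
```

```text
5.1 [ 0.51312208 -0.04262687  0.09464662] [-0.54280108 -0.87845893 -0.85703006] [ 0.0010416   0.03144174 -0.0046107 ]
[ 0.00974647 -0.01262118  0.2864453 ]
```

View pics/s3.png

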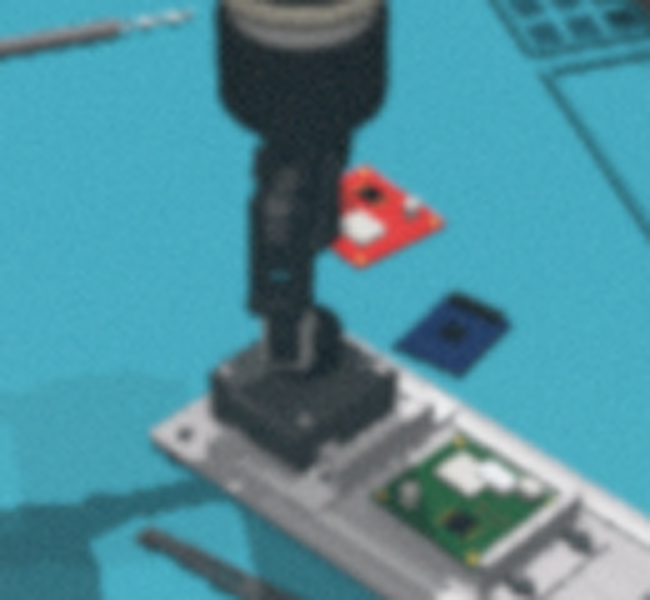

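The near finger is centred at about 291 crop px, and the offset I calculated gives 290, so it's aligned. I'll go down the rest of the way and close.

>>> move_arm --series "0 0 0 0.01 -0.01 0.1 1;0 0 0 0.01 -0.01 0.2 1;0 0 0 0.01 -0.01 0.28 1;0 0 0 0.01 -0.01 0.28 1;0 0 0 0.01 -0.01 0.28 1;0 0 0 0.01 -0.01 0.28 0;0 0 0 0.01 -0.01 0.28 0;0 0 0 0.01 -0.01 0.28 0" --squeeze 60

```text
time: 5.95
tool_pos: [0.512, -0.0413, 0.0657]
tcp_rot: [2.672, 1.651, 0.001]
wrist_force: [-0.4, 0.0, -0.5]
width: 0.519
```

>>> move_arm --series "0 0 0 0 0 0 -0.3;0 0 0 0 0 0 -1;0 0 0 0 0 0 -1;0 0 0 0 0 0 -1;0 0 0 0 0 0 -1;0 0 0 0 0 0 -1;0 0 0 0 0 0 -1;0 0 0 0 0 0 -1" --squeeze 60

```text
time: 6.75
tool_pos: [0.5126, -0.04, 0.0663]
tcp_rot: [-2.673, -1.65, -0.005]
wrist_force: [0.6, 6.2, 3.8]
width: 0.396
```

```bash
cat > st.py <<'E'
from h import *
from scipy.spatial.transform import Rotation as R
q=bot.read_state();M=R.from_rotvec(q["tcp_rot"]).as_matrix()
print("t",q["time"],"pos",q["tool_pos"].round(4),"yaw",np.degrees(np.arctan2(M[1,0],M[0,0])).round(2),"q6",q["q"][5].round(3),"F",q["wrist_force"].round(2),"T",q["torque"].round(3),"w",round(q["width"],3),"jt6",q["joint_torque"][5].round(3))
E
python3 st.py
```

```text
t 6.75 pos [ 0.5126 -0.04    0.0663] yaw 63.38 q6 -1.236 F [0.58 6.17 3.84] T [ 0.904 -0.053  0.012] w 0.396 jt6 0.015
```

>>> move_arm --series "0 0 0.06 0.012 0 0 -1;0 0 0.12 0.012 0 0 -1;0 0 0.18 0.012 0 0 -1;0 0 0.24 0.012 0 0 -1;0 0 0.3 0.012 0 0 -1;0 0 0.3 0.012 0 0 -1;0 0 0.3 0.012 0 0 -1;0 0 0.3 0.012 0 0 -1" --squeeze 70

```text
time: 7.55
tool_pos: [0.5131, -0.0395, 0.0661]
tcp_rot: [-3.051, -0.748, -0.004]
wrist_force: [1.8, 4.9, 3.6]
width: 0.397
```

```bash
python3 st.py
python3 - <<'E'
from h import *
s=viewer.read_camera("side");crop(s,245,250,130,95,6,"pics/s4.png")
E
```

```text
t 7.55 pos [ 0.5131 -0.0395  0.0661] yaw 27.57 q6 -0.608 F [1.84 4.89 3.65] T [ 0.841 -0.184 -0.046] w 0.397 jt6 -0.054
```

View pics/s4.png

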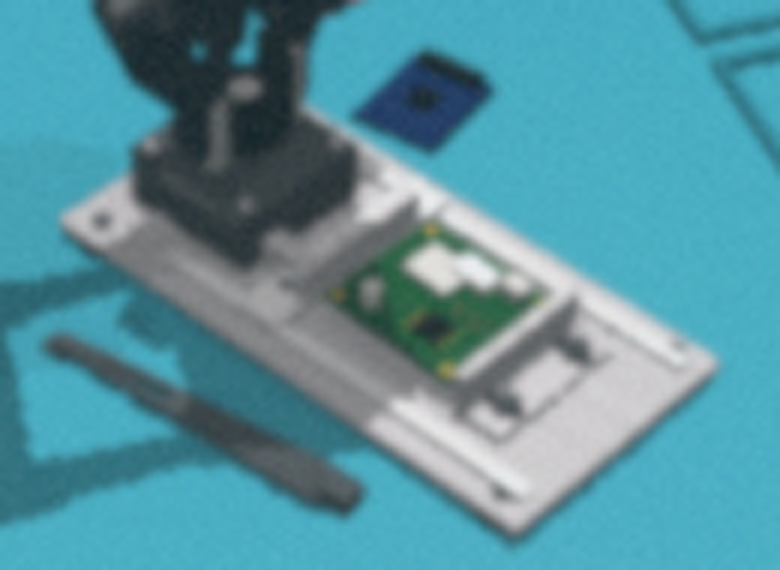

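The knob broke loose, turning 36°, and the jaw moved with it by about 9.4 mm. I estimate 24 mm in total to the nip. I'll turn on another 36°.

>>> move_arm --series "0 0 0.05 0 0 0 -1;0 0 0.1 0 0 0 -1;0 0 0.15 0 0 0 -1;0 0 0.2 0 0 0 -1;0 0 0.23 0 0 0 -1;0 0 0.26 0 0 0 -1;0 0 0.28 0 0 0 -1;0 0 0.3 0 0 0 -1"

```text
time: 8.4
tool_pos: [0.5138, -0.0394, 0.0661]
tcp_rot: [-3.132, 0.233, -0.005]
wrist_force: [3.0, 5.9, 1.4]
width: 0.398
```

```bash
python3 st.py
python3 - <<'E'
from h import *
s=viewer.read_camera("side");crop(s,245,250,130,95,6,"pics/s5.png")
E
python3 st.py
```

```text
t 8.4 pos [ 0.5138 -0.0394  0.0661] yaw -8.5 q6 0.021 F [2.99 5.89 1.36] T [ 1.03  -0.521  0.371] w 0.398 jt6 -0.08
t 8.45 pos [ 0.5138 -0.0394  0.0661] yaw -8.58 q6 0.023 F [3.82 6.98 1.92] T [ 0.935 -0.564  0.281] w 0.397 jt6 0.394
```

View pics/s5.png

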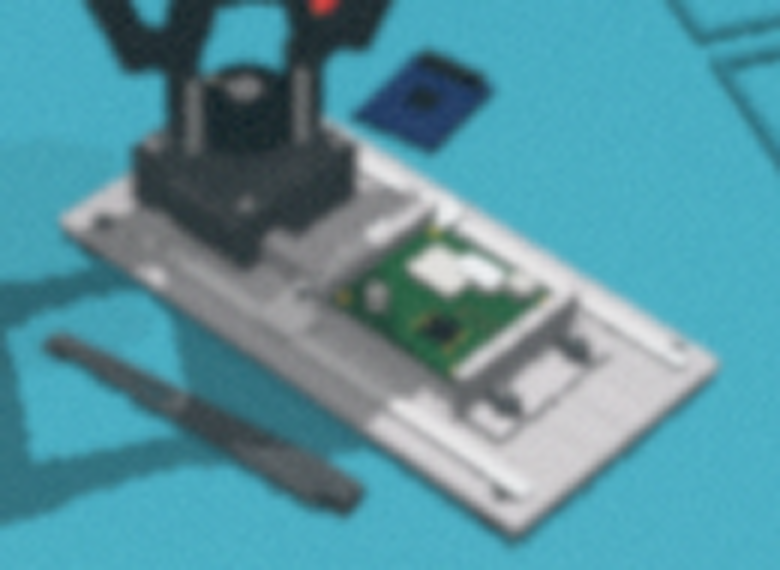

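The torque has risen to about 0.3 N m and the jaw appears to be at the board. I'll let it settle and look before turning further.

Run:
```python
from h import *
import subprocess
a=[];
for i in range(5):
    s=viewer.read_camera("side" if i else "top");a.append(s)
    q=bot.read_state();print(q["time"],q["torque"].round(3),q["wrist_force"].round(2),q["joint_torque"][5].round(3),q["q"][5].round(4))
m=a[1].copy();m["pixels"]=np.mean([x["pixels"] for x in a[1:]],0).astype(np.uint8)
crop(m,285,270,80,60,10,"pics/s6.png");crop(a[0],300,180,150,120,5,"pics/t6.png")
```

```text
8.5 [ 0.977 -0.509  0.267] [3.59 5.73 1.22] 0.474 0.0202
8.55 [ 0.959 -0.541  0.188] [4.01 6.54 1.06] 0.285 0.0196
8.6 [ 0.943 -0.452  0.2  ] [3.61 6.16 0.92] 0.236 0.0194
8.65 [ 0.961 -0.511  0.254] [3.05 5.88 0.92] 0.226 0.0194
8.7 [ 0.96  -0.545  0.272] [4.5  6.75 2.14] 0.225 0.0194
```

View pics/s6.png

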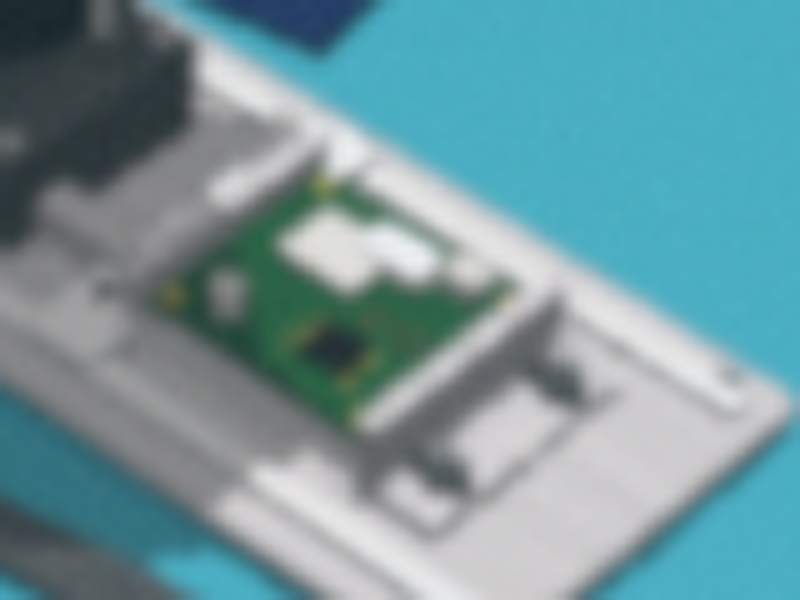

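View pics/t6.png

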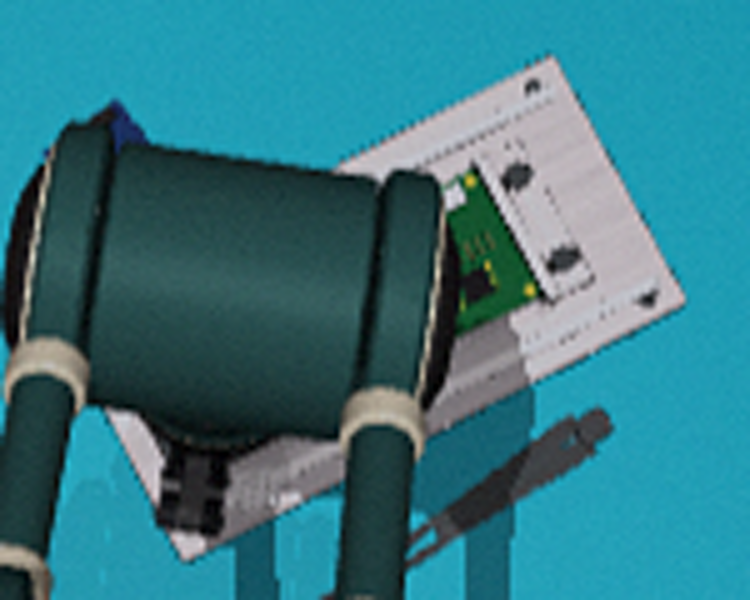

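```bash
python3 - <<'E'
from h import *
s=viewer.read_camera("side")
c=np.array([.54825,-.10764]);y=np.array([-.48,.87726]);x=np.array([y[1],-y[0]])
a=cv2.resize(s["pixels"][270:330,285:365,::-1],None,fx=10,fy=10,interpolation=cv2.INTER_CUBIC)
def L(yy,z,col,d=0):
    P=[[*(c+xx*x+yy*y),z] for xx in(-.033,.033)]
    p=((pix(s,P)-[285,270]+.5)*10).astype(int);cv2.line(a,tuple(p[0]),tuple(p[1]),col,1)
off=-.064+.0
for yy in (off,off+.066):
    L(yy,.035,(0,0,255));L(yy,.026,(255,0,255))
cv2.imwrite("pics/s7.png",a)
E
python3 st.py
```

```text
t 8.75 pos [ 0.5138 -0.0394  0.0661] yaw -8.39 q6 0.019 F [2.61 5.94 1.14] T [ 0.944 -0.494  0.248] w 0.4 jt6 0.224
```

View pics/s7.png

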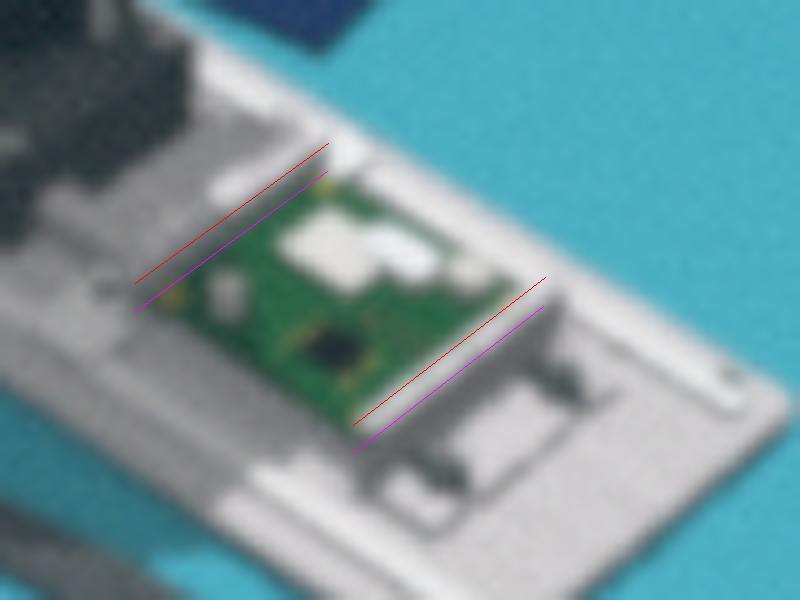

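The overlay of the stop face plus 66 mm falls on the jaw face and the board edge, and the board is square. The steady torque of about 0.24 N m means roughly 11–15 N of nip, so I'll release it.

>>> move_arm --series "0 0 0 0 0 0 -0.1;0 0 0 0 0 0 0.2;0 0 0 0 0 0 0.5;0 0 0 0 0 0 1;0 0 0 0 0 0 1;0 0 0 0 0 0 1;0 0 0 0 0 0 1;0 0 0 0 0 0 1"

```text
time: 9.55
tool_pos: [0.5121, -0.0402, 0.0653]
tcp_rot: [3.133, -0.235, -0.0]
wrist_force: [-0.5, 0.4, 0.5]
width: 0.999
```

>>> move_arm --series "0 0 0 0 0 -0.1 1;0 0 0 0 0 -0.3 1;0 0 0 0 0 -0.5 1;0 0 0 0 0 -0.7 1;0 0 0 0 0 -0.9 1;0 0 0 0 0 -1 1;0 0 0 0 0 -1 1;0 0 0 0 0 -1 1"

```text
time: 10.35
tool_pos: [0.5119, -0.0401, 0.165]
tcp_rot: [-3.133, 0.235, 0.0]
wrist_force: [0.1, 0.1, 0.6]
width: 1.002
```

>>> move_arm --series "0 0 0 -0.5 0 0 1;0 0 0 -0.8 0 0 1;0 0 0 -1 0 0 1;0 0 0 -1 0 0 1;0 0 0 -1 0 0 1;0 0 0 -1 0 0 1;0 0 0 -1 0 0 1;0 0 0 -1 0 0 1"

```text
time: 11.15
tool_pos: [0.414, -0.0254, 0.1653]
tcp_rot: [3.133, -0.235, 0.0]
wrist_force: [0.7, 0.3, -0.8]
width: 1.0
```

```bash
python3 st.py
python3 - <<'E'
from h import *
s=viewer.read_camera("side");r=viewer.read_camera("top")
crop(s,245,250,130,95,6,"pics/s8.png");crop(r,300,180,150,120,5,"pics/t8.png")
E
```

```text
t 11.15 pos [ 0.414  -0.0254  0.1653] yaw -8.58 q6 0.028 F [ 0.7   0.32 -0.78] T [ 0.027 -0.    -0.003] w 1.0 jt6 -0.0
```

View pics/s8.png

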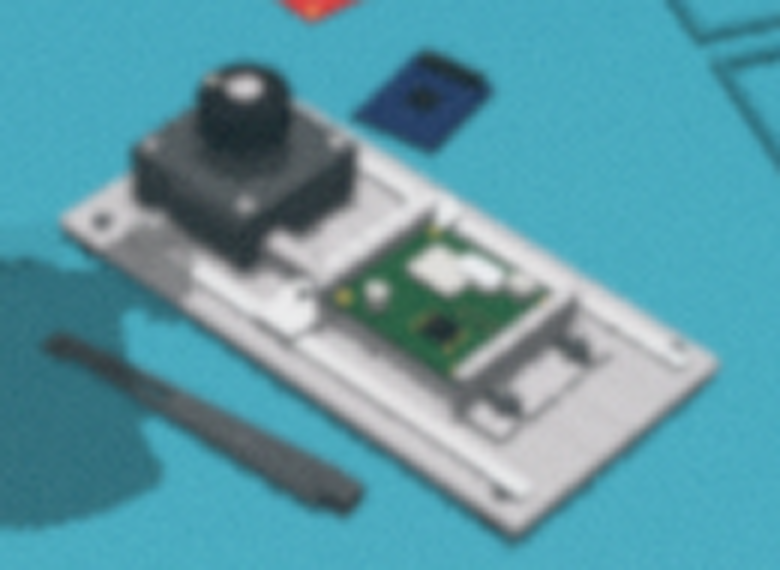

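View pics/t8.png

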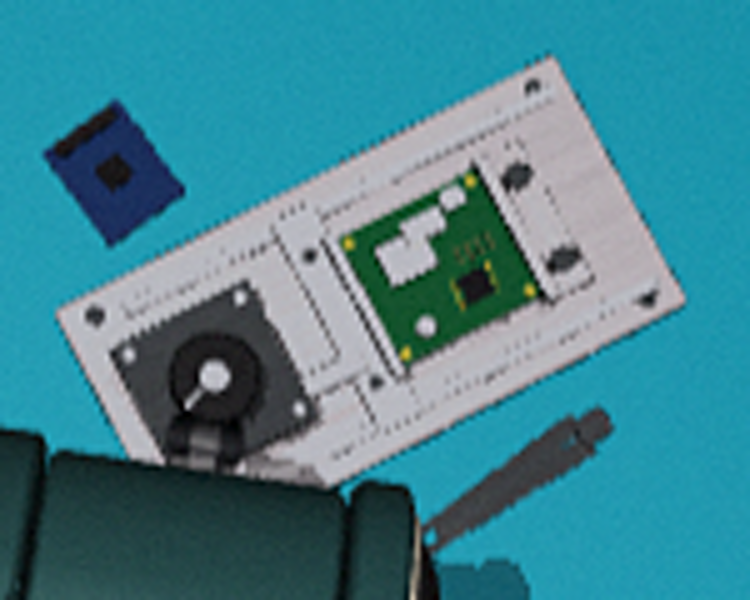

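The knob pointer has turned about 73° in total and hasn't sprung back. Jaw, board and stop are in contact. I'll move the arm further away to check the heat sink.

>>> move_arm --series "0 0 0 0 -0.3 -0.3 1;0 0 0 0 -0.6 -0.6 1;0 0 0 0 -1 -1 1;0 0 0 0 -1 -1 1;0 0 0 0 -1 -1 1;0 0 0 0 -1 -1 1;0 0 0 0 -1 -1 1;0 0 0 0 -1 -1 1"

```text
time: 12.05
tool_pos: [0.4272, 0.0727, 0.2637]
tcp_rot: [3.132, -0.237, -0.004]
wrist_force: [0.1, -0.7, -0.7]
width: 0.998
```

>>> move_arm --series "0 0 0 0 -0.3 0 1;0 0 0 0 -0.6 0 1;0 0 0 0 -1 0 1;0 0 0 0 -1 0 1;0 0 0 0 -1 0 1;0 0 0 0 -1 0 1;0 0 0 0 -1 0 1;0 0 0 0 -1 0 1"

```text
time: 12.85
tool_pos: [0.443, 0.1715, 0.2652]
tcp_rot: [3.132, -0.237, -0.0]
wrist_force: [0.1, -0.1, -0.2]
width: 0.999
```

```bash
python3 st.py
python3 - <<'E'
from h import *
s=viewer.read_camera("side");r=viewer.read_camera("top")
crop(s,245,250,130,95,6,"pics/s9.png");crop(r,300,180,150,120,5,"pics/t9.png")
E
```

```text
t 12.85 pos [0.443  0.1715 0.2652] yaw -8.66 q6 0.468 F [ 0.13 -0.13 -0.16] T [ 0.052 -0.034  0.01 ] w 0.999 jt6 -0.003
```

View pics/s9.png

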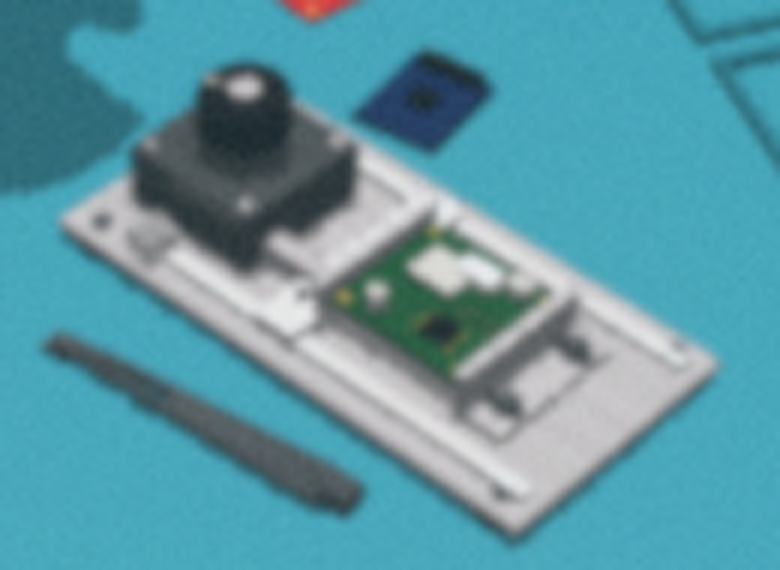

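View pics/t9.png

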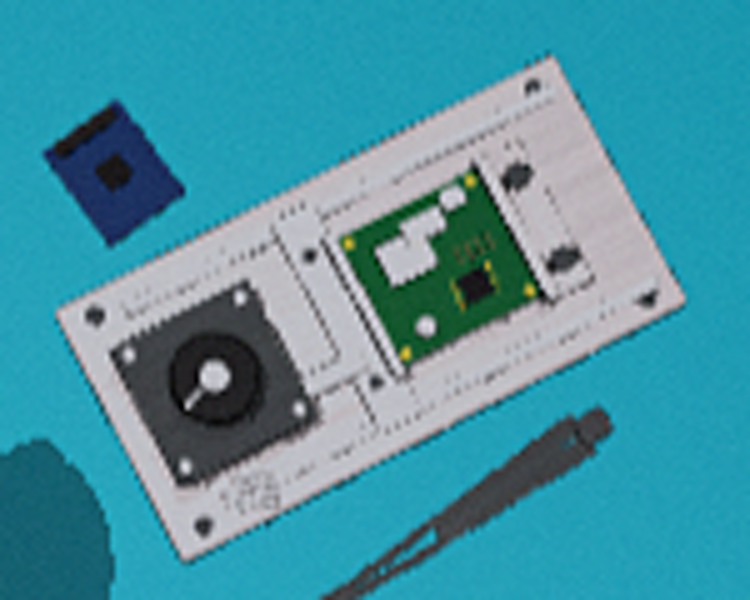

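Run:
```python
from h import *
r=viewer.read_camera("top")
c=np.array([.54825,-.10764]);y=np.array([-.48,.87726]);x=np.array([y[1],-y[0]])
a=cv2.resize(r["pixels"][205:260,360:420,::-1],None,fx=10,fy=10,interpolation=cv2.INTER_NEAREST)
def L(yy,z,col):
    p=((pix(r,[[*(c+xx*x+yy*y),z] for xx in(-.033,.033)])-[360,205]+.5)*10).astype(int);cv2.line(a,tuple(p[0]),tuple(p[1]),col,1)
for yy in(-.064,.002): L(yy,.035,(0,0,255));L(yy,.026,(255,0,255))
cv2.imwrite("pics/t10.png",a)
```

```text
(no output)
```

View pics/t10.png

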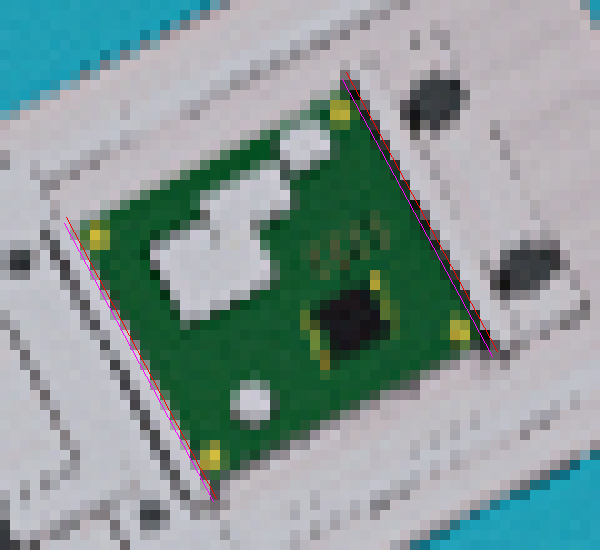

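The board edges lie on both face lines, 66 mm apart, touching and square. I'm handing the job in.

```bash
python3 -c "
from workcell import bot
print(bot.finish_job())"
```

```text
the job is handed in; nothing more can be done
None
```

The board is clamped against the back stop, and the job was handed in at about 13 s of the 53 s allowed. I gripped the knob from above and broke it loose with a 36° clockwise twist. I then turned it another 36°, about 19 mm of jaw travel, until the torque rose to a steady 0.24 N m. I stopped there, let go and moved the arm away.

**What the last checks showed:**
- **Clamping:** In both cameras the board lies flat and square, touching the stop and the jaw, whose faces are 66 mm apart. The knob had not sprung back after release.
- **Other things on the bench:** In the last close-ups the heat sink, tweezers and spare board look unmoved. I didn't look at the rest again, but the arm never went down near them.

**What is less certain:**
- **Nip force:** I did not measure this directly. The torque suggests about 11–15 N, or up to about 20 N allowing for knob friction. It read 0.37 N m for a moment just before settling, roughly 19–25 N depending on knob friction, which at worst is right at the 25 N limit.
- **Travel estimate:** My first camera estimate was 24 mm of jaw travel, but contact came at about 19 mm. I stopped on the torque, and the final pictures agree with that.

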